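# Unlock the notions chest and hold the sprung lock turned

### The arm

A 7-joint arm with a two-finger parallel gripper is mounted at the origin on the work surface. World frame = base frame: x ahead of the robot, y to its left, z up, the work surface at z = 0. Lengths are in m, angles in rad, forces in N, time in s.
With the tool pointing down it reaches from about 0.35 to 0.9 m from the base axis. Payload 7.2 kg.
Tool frame: the origin (TCP) lies between the finger pads, 19 mm behind the fingertips; this is the grasp point; z points along the fingers, y is the line along which they close (so a half turn about z gives the same grasp; the last joint's range is limited). The gripper opens to 88 mm and grips with 3 to 60 N. Pads are 20 mm wide; open, the fingers measure 115 mm over their backs; the gripper's body (75 mm by 178 mm) begins 61 mm behind the grasp point.
Start: joints at [1.185, 0.411, -0.013, 1.596, 0.006, 1.134, -0.082], TCP at [0.195, -0.594, 0.241] pointing down, gripper open.
Joint ranges: [-2.95, 2.95], [-0.29, 1.99], [-1.47, 1.44], [0.14, 2.54], [-1.03, 4.17], [0.13, 1.85], [-2.86, 2.86]. Speed limits (rad/s): [2.39, 2.39, 3.01, 3.01, 3.14, 3.14, 3.14].

### API

Orientations are given as a unit quaternion [x, y, z, w].
In Python, from plant import monitor, eyes, env gives the robot as it stands.
- The arm moves only by the tool jog_arm, never from a script. Its argument "steps" is a list that holds one entry, the list of rows, each a list of 6 numbers: the shift along the tool's x, y, z normalised to -1 to 1, where 1 is 25 cm, then the turn, a rotation vector about the tool's x, y, z normalised to -1 to 1, where 1 is 180 degrees. A call has 1 to 10 rows; each row shifts and turns the commanded pose from where the row before left it, along the tool's axes as they then stand; what a row does not reach is not made up. A row lasts 1/12 s, in which the tool goes at most 41.7 mm and 7.16 degrees, less where a joint would pass 70% of its speed; a pose out of reach is approached as far as the arm can. A call with a number of a shift or a turn outside -1 to 1 is refused whole. A call with a gripper value outside its range is refused whole. "claw" is the opening, from 0 (shut) to 1 (fully open), set as the call begins (left out, the last holds). The fingers move at their own pace and stop on an object; "newtons" is the grip in N (left out, the last holds). Time passes only in rows, so rows that do not move let the fingers close. It gives the time, the measured TCP pose, the force, the opening and the grip force at its end, in the units of the state.
- monitor.read_state(): the state, without advancing time (a new reading comes with each control period).
- eyes.snapshot(name): name is "side" or "top" or "wrist"; returns the picture (420x560x3 uint8, blue, green, red); there is no depth.
- eyes.camera_params(name): a dict with "camera_matrix" (3x3 intrinsics, pixels), "R" (3x3) and "t" (3): a world point X has camera coordinates R X + t; the wrist camera has in their place "T_tool_cam" (4x4, takes a point from camera to tool coordinates, whose origin is the TCP and whose axes are the flange's). Camera axes: x right, y down, z forward; pixel columns grow to the right and rows downward; lengths in m; the calibration is good to about 2 mm. A picture is of the moment at which its call begins: read the wrist's pose just before it. camera_params takes no time and is no camera call.
- env.close_job(): hands the job in; it is judged then, once.
The state is a dict: "time": time; "joint_pos": joint angles; "joint_velocities": joint speeds; "joint_efforts": joint torques, N m; "tool_pos": TCP position; "ee_rot": TCP orientation; "contact_force": force on the tool from outside, world axes, zero at the start; "moment": the same for the moment, N m; "gripper_width": opening from 0.0 (shut) to 1.0 (fully open); "grip_force": force on a finger pad.
Only numpy, scipy, OpenCV 4.12 (cv2) and the standard library are available. Lean on these libraries where they do the work, as an engineer would, in place of code of your own. Each camera call takes 0.05 s, during which the arm holds its last target. There are 200 camera calls.

### The job

Take the key out of its wooden rest, push it fully home in the lock on top of the notions chest, working it past the two sticky tumblers with small twists to both sides, then turn it a quarter turn clockwise (seen from above). The lock is sprung: keep hold of the key and finish while still holding it turned and fully in, so that I can lift the lid. Leave the other things on the table and on the chest where they stand.

Things in the scene. Friction and masses are not known exactly. Their poses are not given: they have to be found in the camera images.
- key: the key, 66 mm long, about 45 g, standing upright in its rest, blade down. Origin: centre of the blade's lower end; z up along the key to the bow, x along its width, y through its thickness. Steel blade 16 mm wide (x), 5 mm thick (y), 30 mm long (z 0 to 30), its last 2 mm stepped down to 14.5 x 3.8 mm. Works equally well turned half round about z
- key_shoulder (a point): centre of the underside of the key's bow, 30 mm above the blade's lower end; axes as the key's. The bow is a flat black plastic block with a grey dot, 28 mm wide (x), 10 mm thick (y; grip it across this), 36 mm high (z 30 to 66 of the key); its underside is the shoulder that stops on the rest or on the lock
- key_grip (a point): point on the key's axis in the bow, 56 mm above the blade's lower end, 10 mm under the bow's top: with the gripper's TCP here the fingertips stay clear of rest and lock; grip firmly (about 40 N). Axes as the key's
- key_rest: pale wooden block, 75 (x) x 55 (y) x 42 mm high, fixed, with a slot in its top along its x in which the key stands; its place is drawn anew each time and may be swapped with the bobbin stand's. Origin: centre of its underside
- rest_slot (a point): centre of the mouth of the rest's slot (19 x 8 mm, 34 mm deep), on the rest's top, 42 mm above the table; the bow's underside rests here, so the key must rise 30 mm to come free
- chest: the notions chest, a dark-banded wooden box, 180 (x) x 220 (y) x 100 mm high, fixed, its front (brass plate) towards -x. Origin: centre of its underside
- lock_face (a point): centre of the keyhole, on the top of the lock's steel ring (42 mm outside, 22 mm inside diameter, 3 mm high) on the chest's lid, 103 mm above the table, 25 mm in front of the chest's centre. z up; x: long direction of the keyhole with the lock at 0. Keyhole 18 x 7 mm, bevelled, in a brass plug 1 mm below the ring. Key home: shoulder on the ring, blade's end 30 mm below this point
- tumblers (a point): on the lock's axis 11 mm below lock_face: top of the first of two hidden sticky discs with like keyholes; the second's top is 8 mm lower. At the start the first is 0.45 to 0.65 rad anticlockwise of 0 (from above), the second as much clockwise. The key stops 0 to 4 mm below a disc's top and drops through once twisted to within 0.2 rad of it under a 3 to 10 N push, then carries it along
- plug (a joint): angle of the lock's plug, rad, 0 locked, growing clockwise seen from above, stops at -0.85 and 1.6 (a quarter turn and a little). It turns with the key; the key has 0.2 to 0.3 rad of play in it, so the key must be turned that much further. A weak spring pulls it back to 0 (about 0.10 N m per rad); turning all the way takes about 0.3 N m
- gold_spool: bystander: brass-coloured thread spool with white ends, 42 mm across, 55 mm high, on the chest's lid; origin centre of its underside
- dark_spool: bystander: green spool with black ends, 38 mm across, 45 mm high, on the table; origin centre of its underside
- pale_spool: bystander: pale spool with wooden ends, 48 mm across, 62 mm high, on the table; origin centre of its underside
- thimble: bystander: steel thimble, 21 mm across, 23 mm high, on the chest's lid; origin centre of its underside
- button_jar: bystander: jar with steel cap, 68 mm across, 75 mm high; origin centre of its underside
- tape_case: bystander: flat yellow round case of a tape measure, 56 mm across, 16 mm high; origin centre of its underside
- shears: bystander: tailor's shears lying flat, about 205 mm long, 10 mm high; origin at their pivot
Not all that is in view belongs to the job. What is shaped like the key_rest but green is not meant.

How it is judged:
On the way, in this order (a step that is already met when the one before it is completed fails the run):
1. the key is lifted clear of its rest in the fingers (z of key in the frame of rest_slot above 0.005 m and contact force between the fingers and key above 2 N), for 0.1 s.
2. the key is fully home in the lock, before the quarter turn (z of key in the frame of lock_face below -0.027 m and horizontal distance between key_grip and lock_face below 0.006 m and angle between the z axis of key and the z axis of lock_face, either way round below 0.12 rad and value of joint plug below 1 rad), for 0.1 s.
3. the key, held fully in, has turned the lock a quarter turn (z of key in the frame of lock_face below -0.027 m and horizontal distance between key_grip and lock_face below 0.006 m and angle between the z axis of key and the z axis of lock_face, either way round below 0.12 rad and contact force between the fingers and key above 2 N and value of joint plug above 1.4 rad), for 0.3 s.
At the end, for the whole second after the job is handed in: through the last second the gripper still holds the key (over 2 N), the key is home in the lock (shoulder within 3 mm of the ring, upright within 0.12 rad, over the keyhole within 6 mm), and the plug stands turned beyond 1.4 rad and at rest (all of step 3 and velocity of joint plug below 0.2 rad/s); the arm keeps its last pose, push and grip.
It fails at once if a bystander is moved by more than 30 mm (distance of any of gold_spool, dark_spool, pale_spool, thimble, button_jar, tape_case, shears from where it was at the start of the episode above 0.03 m).
It also fails if it takes over 67 s, if anything falls off the work surface, if the arm or the gripper's body presses on something with over 40 N, if the wrist force passes 120 N, or if a joint passes its speed limit or range.

## Working session

There is one attempt and no reset: what is moved stays moved. The work goes in short steps, Python scripts to look and compute and a tool call to move; the robot and the scene stay as the last step left them, time stands still between calls to the robot, and variables do not carry over. Pictures are saved under pics/ and viewed, at most 10 in all, crops included, and the job is handed in when it is done.

Besides the shell and the picture viewer there is one more tool, called by a JSON object that holds its "fn" and its "kwargs", one argument or row to a line. jog_arm: Moves the arm, as the interface text tells. Its arguments: {"type":"object","properties":{"steps":{"type":"array","items":{"type":"array","items":{"type":"array","items":{"type":"number","minimum":-1,"maximum":1}}}},"claw":{"type":"number"},"newtons":{"type":"number"}},"required":["steps"]}

```bash
mkdir -p pics; ls
python3 - <<'E'
from plant import monitor, eyes, env
import cv2, numpy as np
s=monitor.read_state(); print({k:np.round(v,3).tolist() for k,v in s.items()})
for n in ["top","side"]:
    cv2.imwrite(f"pics/{n}0.png",eyes.snapshot(n)); p=eyes.camera_params(n); print(n,{k:np.round(v,4).tolist() for k,v in p.items()})
print(eyes.camera_params("wrist"))
E
```

```text
pics
{'time': 0.0, 'joint_pos': [1.185, 0.412, -0.013, 1.597, 0.006, 1.134, -0.082], 'joint_velocities': [0.0, -0.001, -0.001, 0.0, 0.001, 0.002, 0.001], 'joint_efforts': [-0.0, -58.796, 0.641, -29.108, -0.054, 0.018, 0.0], 'tool_pos': [0.195, -0.593, 0.241], 'ee_rot': [0.987, 0.158, -0.0, -0.001], 'contact_force': [0.407, -1.192, -0.117], 'moment': [-0.025, 0.012, -0.015], 'grip_force': 0.0, 'gripper_width': 0.998}
top {'camera_matrix': [[405.3072, 0.0, 280.5808], [0.0, 405.3072, 208.3393], [0.0, 0.0, 1.0]], 'R': [[-0.0157, -0.9999, -0.0005], [-0.9848, 0.0155, -0.1728], [0.1728, -0.0023, -0.985]], 't': [0.0037, 0.6041, 0.9662]}
side {'camera_matrix': [[438.3161, 0.0, 286.5519], [0.0, 438.3161, 209.015], [0.0, 0.0, 1.0]], 'R': [[-0.6435, -0.7652, 0.0202], [-0.4721, 0.376, -0.7973], [0.6025, -0.5226, -0.6032]], 't': [0.4024, 0.3454, 0.728]}
{'camera_matrix': array([[314.22782716,   0.        , 278.67610783],
       [  0.        , 314.22782716, 208.06283022],
       [  0.        ,   0.        ,   1.        ]]), 'T_tool_cam': array([[-6.78928985e-04, -9.59656474e-01, -2.81174305e-01,
         7.72705637e-02],
       [ 9.99999421e-01, -8.86320551e-04,  6.10420867e-04,
         7.12990087e-04],
       [-8.35004903e-04, -2.81173728e-01,  9.59656520e-01,
        -1.43347832e-01],
       [ 0.00000000e+00,  0.00000000e+00,  0.00000000e+00,
         1.00000000e+00]])}
```

View pics/top0.png

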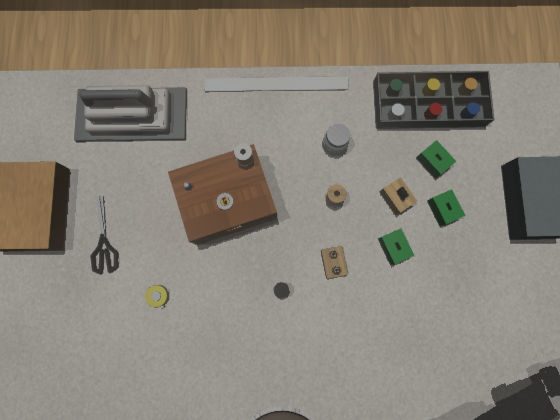

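View pics/side0.png

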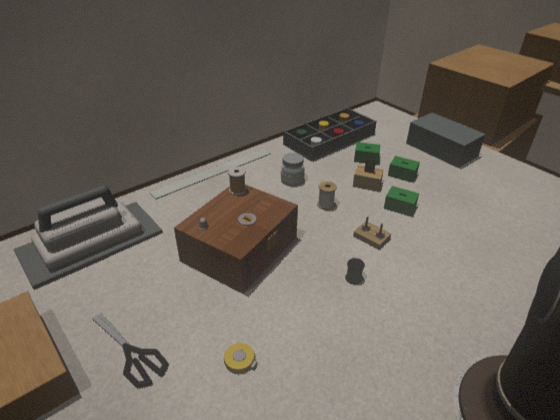

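The top view shows the pale rest at about (398,196) with the black bow at (403,193), and green decoys around it. The chest is at (222,195), with the lock ring at (225,201). I'll measure both roughly.

```bash
cat > h.py <<'E'
import numpy as np, cv2
from plant import monitor, eyes, env
from scipy.spatial.transform import Rotation as Ro
def cam(name):
    p=eyes.camera_params(name); K=p["camera_matrix"]
    if name=="wrist":
        s=monitor.read_state(); R=Ro.from_quat(s["ee_rot"]).as_matrix(); T=p["T_tool_cam"]
        Rw=R@T[:3,:3]; c=R@T[:3,3]+s["tool_pos"]
    else:
        Rw=p["R"].T; c=-Rw@p["t"]
    return K,Rw,c
def onplane(uv,C,z):
    K,Rw,c=C; uv=np.atleast_2d(np.asarray(uv,float))
    d=np.c_[uv,np.ones(len(uv))]@np.linalg.inv(K).T@Rw.T
    return c+d*((z-c[2])/d[:,2])[:,None]
def proj(X,C):
    K,Rw,c=C; q=(np.atleast_2d(X)-c)@Rw@K.T; return q[:,:2]/q[:,2:]
def twoview(a,Ca,b,Cb):
    A=[];B=[]
    for uv,(K,Rw,c) in((a,Ca),(b,Cb)):
        d=Rw@np.linalg.inv(K)@np.r_[uv,1]; d/=np.linalg.norm(d); P=np.eye(3)-np.outer(d,d); A.append(P);B.append(P@c)
    x=np.linalg.lstsq(np.vstack(A),np.hstack(B),rcond=None)[0]; return x
E
python3 - <<'E'
from h import *
C=cam("top"); im=cv2.imread("pics/top0.png")
print("rest",onplane([398,196],C,.042),"bow",onplane([403,193],C,.108),"lock",onplane([225,201],C,.103))
print("side check lock",proj(onplane([225,201],C,.103),cam("side")),"bow",proj(onplane([403,193],C,.108),cam("side")))
for n,z in(("top",4),):
    a=cv2.resize(im[170:225,370:430],None,fx=6,fy=6,interpolation=cv2.INTER_CUBIC); b=cv2.resize(im[170:225,195:255],None,fx=6,fy=6,interpolation=cv2.INTER_CUBIC)
    cv2.imwrite("pics/crop0.png",np.hstack([a,b]))
E
```

```text
rest [[ 0.63323366 -0.30611899  0.042     ]] bow [[ 0.62700518 -0.29885327  0.108     ]] lock [[0.61521894 0.12712901 0.103     ]]
side check lock [[246.49362659 218.33863077]] bow [[370.71752348 154.41126387]]
```

View pics/crop0.png

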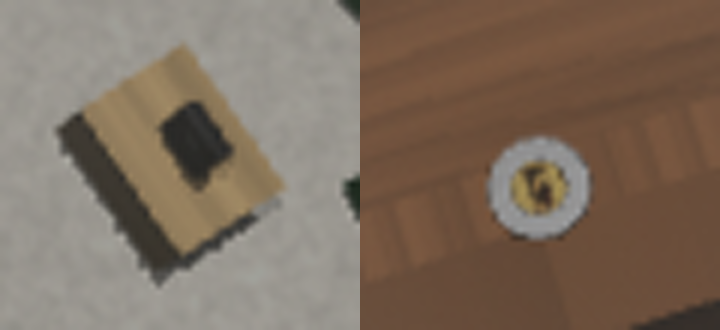

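The bow is near (0.63,-0.305), with the slot at about 0.6 rad yaw. The lock is near (0.615,0.127). I'll move over the key to look with the wrist camera.

{"fn": "jog_arm", "kwargs": {
  "steps": [
    [[0.155,-0.043,0,0,0,0],[0.155,-0.043,0,0,0,0],[0.155,-0.043,0,0,0,0],[0.155,-0.043,0,0,0,0],[0.155,-0.043,0,0,0,0],[0.155,-0.043,0,0,0,0],[0.155,-0.043,0,0,0,0],[0.155,-0.043,0,0,0,0],[0.155,-0.043,0,0,0,0],[0.155,-0.043,0,0,0,0]]
  ],
  "claw": 1
}}

```text
time: 0.93
tool_pos: [0.531, -0.3691, 0.241]
ee_rot: [0.987, 0.158, -0.0, -0.0]
contact_force: [-0.4, -0.6, 0.2]
gripper_width: 1.002
grip_force: 0.0
```

{"fn": "jog_arm", "kwargs": {
  "steps": [
    [[0.155,-0.043,0,0,0,0],[0.155,-0.043,0,0,0,0],[0.155,-0.043,0,0,0,0],[0,0,0,0,0,-0.03],[0,0,0,0,0,-0.03],[0,0,0,0,0,-0.03],[0,0,0,0,0,0],[0,0,0,0,0,0]]
  ]
}}

```text
time: 1.6
tool_pos: [0.6299, -0.3036, 0.2408]
ee_rot: [0.956, 0.294, -0.0, -0.0]
contact_force: [-0.0, 0.2, -0.0]
gripper_width: 0.995
grip_force: 0.0
```

Run:
```python
from h import *
C=cam("wrist"); np.save("C1.npy",np.hstack([C[0],C[1],C[2][:,None]]))
im=eyes.snapshot("wrist"); cv2.imwrite("pics/w1.png",im)
print(monitor.read_state()["joint_pos"])
```

```text
[ 0.51320108  0.55171401 -0.20984846  1.38079256  0.11633778  1.22178118
 -0.68007615]
```

View pics/w1.png

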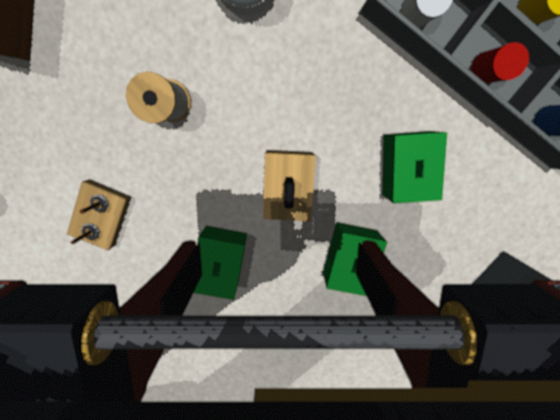

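The wrist view shows the key's black bow at about (290,193) on the pale rest (265–316 columns, 150–220 rows). The slot runs close to the tool's x, and three green decoys are nearby. Next I measure the bow and rest.

Run:
```python
from h import *
A=np.load("C1.npy"); C=(A[:,:3],A[:,3:6],A[:,6]); im=cv2.imread("pics/w1.png")
roi=im[140:230,250:335].astype(int); hsv=cv2.cvtColor(roi.astype(np.uint8),cv2.COLOR_BGR2HSV)
wood=((hsv[...,0]>8)&(hsv[...,0]<25)&(hsv[...,1]>85)).astype(np.uint8)
blk=((roi.max(2)<50)).astype(np.uint8)
n,l,st,ce=cv2.connectedComponentsWithStats(blk); 
for i in range(1,n):
    if st[i,4]>15: print("black",st[i]+[250,140,0,0,0],ce[i]+[250,140])
i=1+np.argmax(st[1:,4]*(np.abs(ce[1:,1]-53)<20)); 
b=(l==i); cs=[ (r+140, 250+np.flatnonzero(b[r]).min(),250+np.flatnonzero(b[r]).max()) for r in range(b.shape[0]) if b[r].any()]; print(cs)
w=cv2.morphologyEx(wood,cv2.MORPH_CLOSE,np.ones((15,15)));
c=max(cv2.findContours(w,0,1)[0],key=cv2.contourArea); r=cv2.minAreaRect(c); bx=cv2.boxPoints(r)+[250,140]; print(bx)
P=onplane(bx,C,.042)[:,:2]; print(P.round(4),P.mean(0),[np.linalg.norm(P[k]-P[k-1]).round(4) for k in range(4)],[np.degrees(np.arctan2(*(P[k]-P[k-1])[::-1])).round(1) for k in range(4)])
cv2.imwrite("pics/w1c.png",cv2.resize(roi.astype(np.uint8),None,fx=6,fy=6,interpolation=cv2.INTER_CUBIC))
```

```text
black [283 178  12  32 278] [288.52158273 194.00359712]
[(178, np.int64(287), np.int64(291)), (179, np.int64(286), np.int64(291)), (180, np.int64(286), np.int64(292)), (181, np.int64(286), np.int64(292)), (182, np.int64(285), np.int64(292)), (183, np.int64(285), np.int64(293)), (184, np.int64(285), np.int64(293)), (185, np.int64(285), np.int64(293)), (186, np.int64(285), np.int64(293)), (187, np.int64(285), np.int64(293)), (188, np.int64(285), np.int64(293)), (189, np.int64(285), np.int64(293)), (190, np.int64(285), np.int64(293)), (191, np.int64(285), np.int64(293)), (192, np.int64(285), np.int64(292)), (193, np.int64(285), np.int64(292)), (194, np.int64(284), np.int64(292)), (195, np.int64(284), np.int64(292)), (196, np.int64(284), np.int64(292)), (197, np.int64(284), np.int64(292)), (198, np.int64(284), np.int64(293)), (199, np.int64(284), np.int64(294)), (200, np.int64(284), np.int64(293)), (201, np.int64(284), np.int64(293)), (202, np.int64(283), np.int64(293)), (203, np.int64(283), np.int64(293)), (204, np.int64(283), np.int64(293)), (205, np.int64(283), np.int64(293)), (206, np.int64(284), np.int64(293)), (207, np.int64(284), np.int64(292)), (208, np.int64(285), np.int64(291)), (209, np.int64(287), np.int64(287))]
[[261.8320446  218.94302368]
 [265.1756649  150.39880943]
 [314.91098022 152.82492065]
 [311.56735992 221.369133  ]]
[[ 0.5894 -0.3087]
 [ 0.6564 -0.269 ]
 [ 0.6844 -0.3148]
 [ 0.6191 -0.3576]] [ 0.63732371 -0.31248891] [np.float64(0.0572), np.float64(0.0779), np.float64(0.0537), np.float64(0.0781)] [np.float64(121.3), np.float64(30.7), np.float64(-58.6), np.float64(-146.8)]
```

View pics/w1c.png

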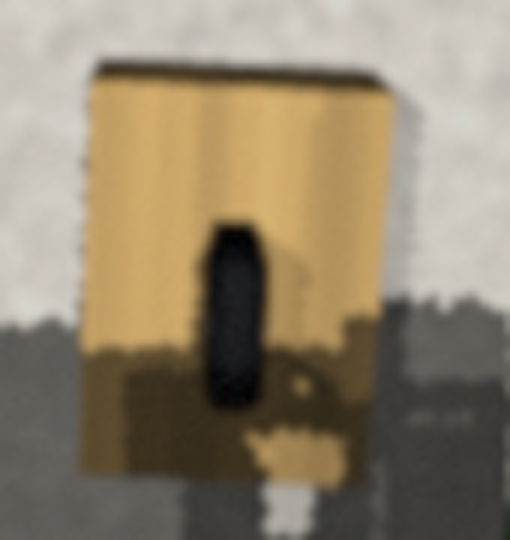

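The enlarged crop shows a clean rest top, with corners at (93,78), (390,92), (365,488) and (78,472) in the crop. The bow runs from (237,225) to (232,408).

Run:
```python
from h import *
A=np.load("C1.npy"); C=(A[:,:3],A[:,3:6],A[:,6])
q=np.array([[93,78],[390,92],[365,488],[78,472]])/6+[250-.4,140-.4]
P=onplane(q,C,.042)[:,:2]; print(P.mean(0),[np.linalg.norm(P[k]-P[k-1]).round(4) for k in range(4)],[np.degrees(np.arctan2(*(P[k]-P[k-1])[::-1])).round(1) for k in range(4)])
a=onplane([289,177.7],C,.042)[0]; b=onplane([288.2,208.5],C,.108)[0]; print("bow",a,b,(a+b)/2,np.linalg.norm((a-b)[:2]),np.degrees(np.arctan2(*(a-b)[1::-1])))
s=monitor.read_state();R=Ro.from_quat(s["ee_rot"]).as_matrix()
for t in(P.mean(0),(a+b)[:2]/2): print("tool shift mm",R.T@(np.r_[t,.068]-s["tool_pos"])*1e3)
```

```text
[ 0.63653673 -0.31278224] [np.float64(0.0746), np.float64(0.0535), np.float64(0.0753), np.float64(0.055)] [np.float64(31.3), np.float64(-58.5), np.float64(-147.6), np.float64(120.8)]
bow [ 0.64631585 -0.3071407   0.042     ] [ 0.63162005 -0.31390323  0.108     ] [ 0.63896795 -0.31052197  0.075     ] 0.01617709195210608 24.710373946358363
tool shift mm [  0.4891588   11.34579749 172.94709953]
tool shift mm [  3.77046606  10.84313034 172.94640166]
```

Run:
```python
from h import *
A=np.load("C1.npy"); C=(A[:,:3],A[:,3:6],A[:,6]); print(C[2])
y=np.radians(31.6); u=np.array([np.cos(y),np.sin(y)]); v=np.array([-u[1],u[0]]); c=np.array([.6365,-.3128])
for z in(.108,.075,.042):
  print(z,[proj(np.r_[c+sx*.014*u+sy*.005*v,z],C)[0].round(1).tolist() for sx in(1,-1) for sy in(1,-1)])
Ct=cam("top"); im=cv2.imread("pics/top0.png"); r=im[170:225,370:430].max(2)
print([proj(np.r_[c+sx*.014*u,z],Ct)[0].round(1).tolist() for z in(.108,.042) for sx in(1,-1)])
s=cam("side"); print([proj(np.r_[c+sx*.014*u,z],s)[0].round(1).tolist() for z in(.108,.042) for sx in(1,-1)])
a=cv2.resize(cv2.imread("pics/side0.png")[140:200,340:400],None,fx=7,fy=7,interpolation=cv2.INTER_CUBIC)
b=cv2.resize(im[170:225,370:430],None,fx=7,fy=7,interpolation=cv2.INTER_CUBIC); b=cv2.copyMakeBorder(b,0,35,0,0,0); cv2.imwrite("pics/cr2.png",np.hstack([a,b]))
```

```text
[ 0.69411316 -0.26088839  0.38411247]
0.108 [[285.6, 188.4], [296.7, 188.9], [284.0, 217.9], [294.8, 218.4]]
0.075 [[284.9, 181.1], [294.9, 181.5], [283.5, 207.9], [293.2, 208.3]]
0.042 [[284.3, 175.1], [293.4, 175.5], [283.1, 199.7], [291.9, 200.1]]
[[405.1, 184.2], [412.0, 193.9], [397.4, 190.2], [403.7, 199.2]]
[[366.4, 150.6], [376.5, 152.4], [363.4, 170.9], [373.2, 172.7]]
```

View pics/cr2.png

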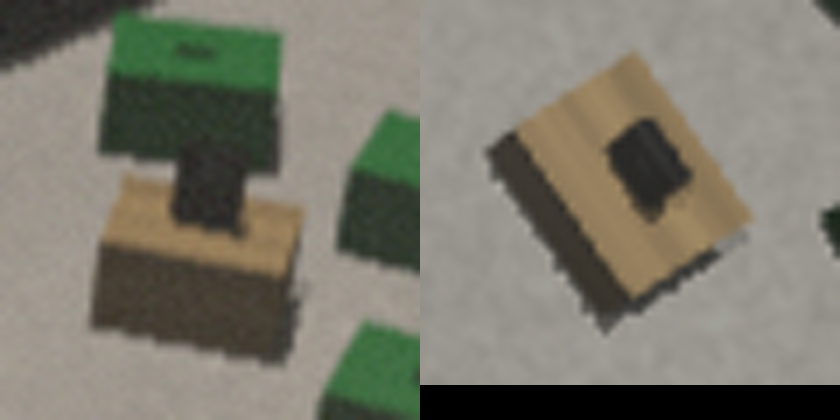

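The bow's top must be at 42+36 = 78 mm, not the 108 mm I used. With that height, both views fit a key centred on the rest at (0.6365,-0.3128), yaw about 31.5°. I'll descend to TCP z 0.068 and grip.

{"fn": "jog_arm", "kwargs": {
  "steps": [
    [[0.002,0.045,0.1,0,0,0.0155],[0,0,0.15,0,0,0],[0,0,0.15,0,0,0],[0,0,0.15,0,0,0],[0,0,0.1,0,0,0],[0,0,0.042,0,0,0],[0,0,0,0,0,0],[0,0,0,0,0,0]]
  ],
  "claw": 1
}}

```text
time: 2.32
tool_pos: [0.6374, -0.3128, 0.0691]
ee_rot: [0.962, 0.272, 0.0, 0.0]
contact_force: [0.2, 0.3, 0.9]
gripper_width: 0.997
grip_force: 0.0
```

{"fn": "jog_arm", "kwargs": {
  "steps": [
    [[0,0,0,0,0,0],[0,0,0,0,0,0],[0,0,0,0,0,0],[0,0,0,0,0,0],[0,0,0,0,0,0],[0,0,0,0,0,0],[0,0,0,0,0,0],[0,0,0,0,0,0],[0,0,0,0,0,0],[0,0,0,0,0,0]]
  ],
  "claw": 0,
  "newtons": 45
}}

```text
time: 3.15
tool_pos: [0.6369, -0.3125, 0.0682]
ee_rot: [0.962, 0.272, -0.0, -0.0]
contact_force: [0.2, 0.1, -0.3]
gripper_width: 0.278
grip_force: 0.0
```

{"fn": "jog_arm", "kwargs": {
  "steps": [
    [[0,0,0,0,0,0],[0,0,0,0,0,0],[0,0,0,0,0,0],[0,0,0,0,0,0],[0,0,0,0,0,0],[0,0,0,0,0,0]]
  ]
}}

```text
time: 3.65
tool_pos: [0.6369, -0.3125, 0.0683]
ee_rot: [0.962, 0.272, -0.0, -0.0]
contact_force: [0.4, 0.3, -1.1]
gripper_width: 0.111
grip_force: 45.0
```

Gripped at 9.8 mm opening, which matches the bow's 10 mm thickness. Lifting now.

{"fn": "jog_arm", "kwargs": {
  "steps": [
    [[0,0,-0.03,0,0,0],[0,0,-0.05,0,0,0],[0,0,-0.08,0,0,0],[0,0,-0.1,0,0,0],[0,0,-0.12,0,0,0],[0,0,-0.12,0,0,0],[0,0,-0.12,0,0,0],[0,0,-0.1,0,0,0],[0,0,0,0,0,0],[0,0,0,0,0,0]]
  ]
}}

```text
time: 4.48
tool_pos: [0.6377, -0.3129, 0.2517]
ee_rot: [0.962, 0.272, 0.002, 0.002]
contact_force: [0.0, -0.2, -0.0]
gripper_width: 0.107
grip_force: 45.0
```

Run:
```python
from h import *
s=monitor.read_state(); print(np.round(s["joint_pos"],3))
x,y=np.array([.615,.127])-s["tool_pos"][:2]
R=Ro.from_quat(s["ee_rot"]).as_matrix(); print((R.T@[x,y,0])*4,R[:,0])
```

```text
[ 0.51   0.56  -0.197  1.34   0.111  1.247 -0.711]
[ 0.84486955 -1.54605591 -0.0039569 ] [0.85159183 0.52419832 0.00273445]
```

{"fn": "jog_arm", "kwargs": {
  "steps": [
    [[0.076,-0.14,0,0,0,0],[0.076,-0.14,0,0,0,0],[0.076,-0.14,0,0,0,0],[0.076,-0.14,0,0,0,0],[0.076,-0.14,0,0,0,0],[0.076,-0.14,0,0,0,0],[0.076,-0.14,0,0,0,0],[0.076,-0.14,0,0,0,0],[0.076,-0.14,0,0,0,0],[0.076,-0.14,0,0,0,0]]
  ]
}}

```text
time: 5.32
tool_pos: [0.6141, 0.0867, 0.2475]
ee_rot: [0.962, 0.272, -0.001, 0.0]
contact_force: [1.2, 0.0, 0.2]
gripper_width: 0.113
grip_force: 45.0
```

{"fn": "jog_arm", "kwargs": {
  "steps": [
    [[0.085,-0.146,0,0,0,0],[0,0,0,0,0,0],[0,0,0,0,0,0],[0,0,0,0,0,0]]
  ]
}}

```text
time: 5.65
tool_pos: [0.6137, 0.1263, 0.2474]
ee_rot: [0.962, 0.273, -0.001, 0.0]
contact_force: [0.3, -1.0, -0.7]
gripper_width: 0.111
grip_force: 45.0
```

Run:
```python
from h import *
C=cam("wrist"); np.save("C2.npy",np.hstack([C[0],C[1],C[2][:,None]]))
im=eyes.snapshot("wrist"); cv2.imwrite("pics/w2.png",im)
s=monitor.read_state(); print(s["joint_pos"],s["tool_pos"]); p=proj([.615,.127,.103],C)[0]; print(p)
```

```text
[-0.0490725   0.43234452 -0.32090274  1.56633575  0.14503836  1.16803904
 -1.41979321] [0.61398008 0.12520361 0.24753114]
[277.7842179  198.90572949]
```

View pics/w2.png

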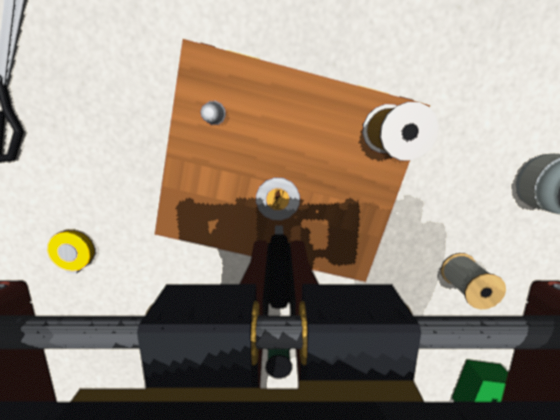

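The lock ring is at (277,197) in the wrist view, with the key visible in the fingers below it. The gold spool is at (408,130) and the thimble at (212,113). I'll zoom on the lock and fit the ring.

Run:
```python
from h import *
A=np.load("C2.npy"); C=(A[:,:3],A[:,3:6],A[:,6]); im=cv2.imread("pics/w2.png"); x0,y0=252,172
roi=im[y0:y0+52,x0:x0+52]; hsv=cv2.cvtColor(roi,cv2.COLOR_BGR2HSV); print(hsv[25,::4].tolist(),hsv[::4,25].tolist())
ring=((hsv[...,1]<70)&(hsv[...,2]>60)).astype(np.uint8)
c=max(cv2.findContours(ring,0,1)[0],key=cv2.contourArea); h=cv2.convexHull(c); e=cv2.fitEllipse(h); print("ring",e)
ctr=np.array(e[0])+[x0,y0]; X=onplane(ctr,C,.103); print("ring centre",ctr,X, "diam",e[1][0]*np.linalg.norm(X-C[2])/314,e[1][1]*np.linalg.norm(X-C[2])/314)
out=np.hstack([cv2.resize(roi,None,fx=8,fy=8,interpolation=cv2.INTER_CUBIC),cv2.resize(im[220:320,240:318],(324,416),interpolation=cv2.INTER_CUBIC)]); cv2.imwrite("pics/cr3.png",out)
```

```text
[[14, 169, 139], [8, 26, 160], [105, 9, 179], [107, 11, 211], [21, 173, 236], [20, 174, 234], [11, 172, 49], [19, 179, 97], [19, 176, 213], [18, 145, 211], [105, 8, 189], [111, 9, 192], [11, 118, 153]] [[13, 161, 163], [13, 147, 166], [105, 5, 225], [111, 8, 213], [17, 85, 196], [12, 164, 98], [10, 167, 61], [19, 176, 74], [20, 180, 78], [19, 176, 68], [110, 12, 64], [105, 8, 63], [11, 78, 52]]
ring ((25.629499435424805, 25.66300392150879), (40.90669250488281, 44.05809783935547), 97.9172592163086)
ring centre [277.62949944 197.66300392] [[0.61595781 0.12776011 0.103     ]] diam 0.03870594356932773 0.04168780569434841
```

View pics/cr3.png

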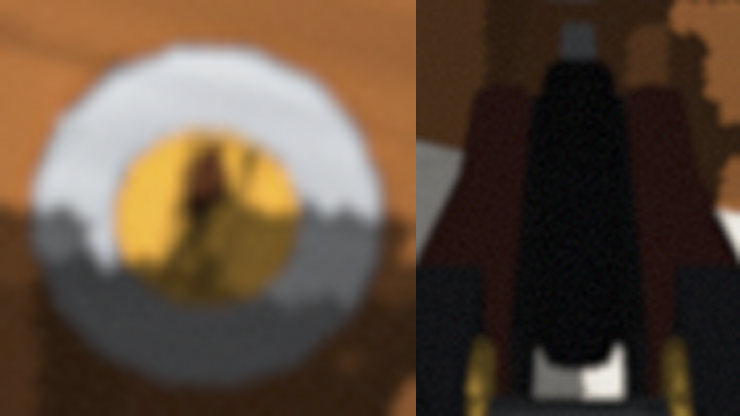

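The enlarged lock shows a brass plug with a dark keyhole from about (208,150) to (178,285), close to the chest's x axis. The blade tip is visible at the top of the right crop. I'll compute the chest yaw, the keyhole direction, and the key's offset in the hand.

Run:
```python
from h import *
A=np.load("C2.npy"); C=(A[:,:3],A[:,3:6],A[:,6]); im=cv2.imread("pics/w2.png")
P=onplane([[183,40],[430,104],[368,281],[157,235]],C,.1)[:,:2]
print(P.round(4),[np.linalg.norm(P[k]-P[k-1]).round(4) for k in range(4)],[np.degrees(np.arctan2(*(P[k]-P[k-1])[::-1])).round(1) for k in range(4)])
k=np.array([[208,150],[178,285]])/8+[252,172]; Q=onplane(k,C,.102)[:,:2]; d=Q[0]-Q[1]; print("keyhole yaw",np.degrees(np.arctan2(d[1],d[0])),np.linalg.norm(d),Q.mean(0))
# brass plug: hue centroid/circle
x0,y0=252,172; hsv=cv2.cvtColor(im[y0:y0+52,x0:x0+52],cv2.COLOR_BGR2HSV)
m=(hsv[...,1]>110).astype(np.uint8); yy,xx=np.mgrid[:52,:52]; m&=((xx-25.6)**2+(yy-25.6)**2<15**2).astype(np.uint8)
c=max(cv2.findContours(m,0,1)[0],key=cv2.contourArea); e=cv2.fitEllipse(cv2.convexHull(c)); print("plug",e,onplane(np.array(e[0])+[x0,y0],C,.1025))
# key tip in tool frame
p=eyes.camera_params("wrist"); T=p["T_tool_cam"];K=p["camera_matrix"]
def tp(X): q=K@(T[:3,:3].T@(np.array(X)-T[:3,3])); return (q[:2]/q[2]).round(1)
for dx in(-.002,0,.002): print(dx,"tip",tp([dx+.00725,0,.056]),"tip back",tp([dx-.00725,0,.056]),"shoulder+x",tp([dx+.014,0,.026]),"bow top -x",tp([dx-.014,0,-.01]))
g=im[215:245,279].astype(int); print([(215+i,*v) for i,v in enumerate(g.tolist())])
print([(i,*im[229,i].tolist()) for i in range(270,290)])
```

```text
[[0.6895 0.2654]
 [0.7579 0.0578]
 [0.5884 0.001 ]
 [0.5203 0.209 ]] [np.float64(0.1783), np.float64(0.2185), np.float64(0.1787), np.float64(0.2188)] [np.float64(18.4), np.float64(-71.8), np.float64(-161.5), np.float64(108.1)]
keyhole yaw 19.359297749192553 0.01695758003617972 [0.61365003 0.1280384 ]
plug ((25.323871612548828, 26.931507110595703), (21.043813705444336, 22.391756057739258), 87.62483215332031) [[0.61463696 0.12729003 0.1025    ]]
-0.002 tip [277.4 227.2] tip back [277.5 247.1] shoulder+x [277.3 233.8] bow top -x [277.1 313.7]
0 tip [277.4 224.4] tip back [277.5 244.4] shoulder+x [277.3 230.6] bow top -x [277.1 310.2]
0.002 tip [277.4 221.5] tip back [277.5 241.7] shoulder+x [277.3 227.3] bow top -x [277.1 306.6]
[(215, 64, 62, 61), (216, 63, 61, 60), (217, 64, 62, 61), (218, 60, 60, 60), (219, 53, 54, 57), (220, 38, 43, 53), (221, 20, 34, 49), (222, 20, 33, 50), (223, 14, 30, 46), (224, 25, 34, 50), (225, 35, 41, 50), (226, 50, 50, 53), (227, 54, 53, 53), (228, 55, 53, 51), (229, 52, 51, 49), (230, 54, 53, 50), (231, 55, 53, 52), (232, 52, 51, 50), (233, 43, 42, 42), (234, 30, 29, 30), (235, 15, 14, 13), (236, 10, 11, 8), (237, 8, 9, 7), (238, 9, 10, 10), (239, 9, 7, 8), (240, 7, 9, 7), (241, 2, 4, 2), (242, 9, 10, 11), (243, 8, 10, 9), (244, 13, 13, 11)]
[(270, 18, 31, 50), (271, 19, 32, 49), (272, 18, 31, 50), (273, 18, 32, 49), (274, 28, 35, 48), (275, 45, 46, 49), (276, 52, 52, 50), (277, 54, 52, 52), (278, 53, 53, 51), (279, 52, 51, 49), (280, 54, 53, 51), (281, 52, 51, 51), (282, 45, 47, 52), (283, 30, 38, 49), (284, 20, 34, 50), (285, 17, 31, 48), (286, 18, 30, 49), (287, 21, 34, 51), (288, 18, 30, 49), (289, 19, 33, 51)]
```

The chest yaw is 18.3° (sizes check at 178×219 mm) and the lock is at about (0.615,0.1277). The last joint's range needs tool yaw 198°, so I rotate −167° there. A second look from the opposite side will cancel the camera bias.

{"fn": "jog_arm", "kwargs": {
  "steps": [
    [[0,0,0,0,0,-0.0386],[0,0,0,0,0,-0.0386],[0,0,0,0,0,-0.0386],[0,0,0,0,0,-0.0386],[0,0,0,0,0,-0.0386],[0,0,0,0,0,-0.0386],[0,0,0,0,0,-0.0386],[0,0,0,0,0,-0.0386],[0,0,0,0,0,-0.0386],[0,0,0,0,0,-0.0386]]
  ]
}}

```text
time: 6.53
tool_pos: [0.6144, 0.1241, 0.248]
ee_rot: [0.634, 0.773, -0.001, 0.0]
contact_force: [-0.7, 0.6, -0.1]
gripper_width: 0.11
grip_force: 45.0
```

{"fn": "jog_arm", "kwargs": {
  "steps": [
    [[0,0,0,0,0,-0.0386],[0,0,0,0,0,-0.0386],[0,0,0,0,0,-0.0386],[0,0,0,0,0,-0.0386],[0,0,0,0,0,-0.0386],[0,0,0,0,0,-0.0386],[0,0,0,0,0,-0.0386],[0,0,0,0,0,-0.0386],[0,0,0,0,0,-0.0386],[0,0,0,0,0,-0.0386]]
  ]
}}

```text
time: 7.37
tool_pos: [0.6145, 0.1241, 0.2479]
ee_rot: [0.081, 0.997, -0.001, -0.0]
contact_force: [0.2, -0.4, -1.3]
gripper_width: 0.112
grip_force: 45.0
```

{"fn": "jog_arm", "kwargs": {
  "steps": [
    [[0,0,0,0,0,-0.0386],[0,0,0,0,0,-0.0386],[0,0,0,0,0,-0.0386],[0,0,0,0,0,-0.0386],[0,0,0,0,0,0],[0,0,0,0,0,0],[0,0,0,0,0,0]]
  ]
}}

```text
time: 7.95
tool_pos: [0.6143, 0.1254, 0.2481]
ee_rot: [-0.157, 0.988, -0.0, -0.0]
contact_force: [0.1, 0.4, -0.4]
gripper_width: 0.108
grip_force: 45.0
```

```bash
cat > lock.py <<'E'
from h import *
C=cam("wrist"); im=eyes.snapshot("wrist"); cv2.imwrite("pics/w3.png",im)
s=monitor.read_state(); R=Ro.from_quat(s["ee_rot"]).as_matrix(); print(np.round(s["joint_pos"],3),np.round(s["tool_pos"],4),R[:,0].round(3),"yaw",np.degrees(np.arctan2(R[1,0],R[0,0])))
p=proj([.615,.1277,.103],C)[0]; x0,y0=(p-32).astype(int); roi=im[y0:y0+64,x0:x0+64]; hsv=cv2.cvtColor(roi,cv2.COLOR_BGR2HSV)
ring=((hsv[...,1]<70)&(hsv[...,2]>50)).astype(np.uint8)
c=max(cv2.findContours(ring,0,1)[0],key=cv2.contourArea); e=cv2.fitEllipse(cv2.convexHull(c)); ctr=np.array(e[0])+[x0,y0]; X=onplane(ctr,C,.1025)[0]; print(e,"ring",ctr,X.round(4))
m=((hsv[...,1]>100)&(hsv[...,0]>15)&(hsv[...,2]>60)).astype(np.uint8); yy,xx=np.mgrid[:64,:64]; m&=((xx-e[0][0])**2+(yy-e[0][1])**2<16**2).astype(np.uint8)
c=max(cv2.findContours(m,0,1)[0],key=cv2.contourArea); e=cv2.fitEllipse(cv2.convexHull(c)); print("plug",e,onplane(np.array(e[0])+[x0,y0],C,.1025)[0].round(4))
g=[(i,im[229,i].tolist()) for i in range(268,292)]; print(g)
cv2.imwrite("pics/cr4.png",np.hstack([cv2.resize(roi,(400,400),interpolation=cv2.INTER_CUBIC),cv2.resize(im[215:315,240:318],(312,400),interpolation=cv2.INTER_CUBIC)]))
E
python3 lock.py
```

```text
[ 0.345  0.581 -0.945  1.538  0.485  1.273  1.22 ] [0.6143 0.1259 0.2482] [-0.95  -0.311  0.   ] yaw -161.8864331300821
((32.354087829589844, 31.617172241210938), (42.75202941894531, 43.641788482666016), 81.73651123046875) ring [281.35408783 200.61717224] [0.614  0.1269 0.1025]
plug ((32.32554244995117, 31.931915283203125), (20.958229064941406, 22.49427032470703), 92.1657485961914) [0.6143 0.127  0.1025]
[(268, [61, 108, 168]), (269, [60, 108, 167]), (270, [60, 107, 167]), (271, [59, 108, 167]), (272, [61, 109, 169]), (273, [59, 109, 170]), (274, [59, 101, 157]), (275, [58, 78, 113]), (276, [55, 56, 65]), (277, [55, 52, 51]), (278, [54, 53, 51]), (279, [54, 52, 48]), (280, [55, 52, 50]), (281, [54, 55, 58]), (282, [57, 73, 101]), (283, [57, 95, 146]), (284, [58, 105, 164]), (285, [58, 106, 166]), (286, [58, 106, 166]), (287, [59, 106, 165]), (288, [58, 107, 165]), (289, [60, 108, 166]), (290, [59, 107, 166]), (291, [60, 109, 167])]
```

View pics/cr4.png

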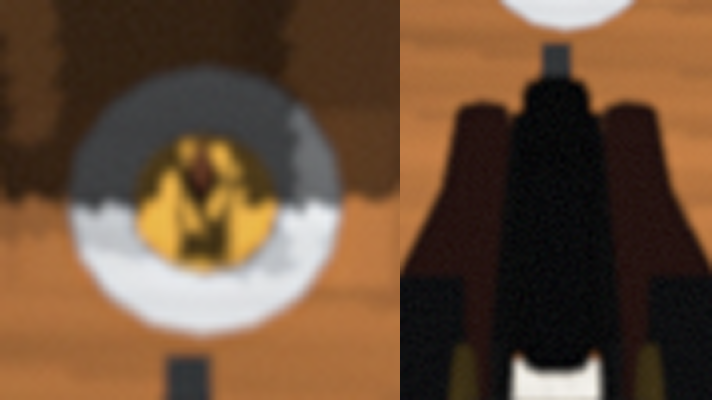

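The second view agrees: plug centre (0.6143,0.1270) against (0.6146,0.1273) before, with the keyhole straight along the tool's x. I'll use (0.6146,0.1272) and descend to about 7 mm above the ring.

{"fn": "jog_arm", "kwargs": {
  "steps": [
    [[-0.002,0.0045,0.06,0,0,0],[0,0,0.1,0,0,0],[0,0,0.1,0,0,0],[0,0,0.06,0,0,0],[0,0,0.01,0,0,0],[0,0,0,0,0,0],[0,0,0,0,0,0],[0,0,0,0,0,0]]
  ]
}}

```text
time: 8.67
tool_pos: [0.615, 0.1285, 0.1674]
ee_rot: [-0.159, 0.987, 0.0, 0.001]
contact_force: [-0.2, -0.3, -0.5]
gripper_width: 0.114
grip_force: 45.0
```

```bash
cat > st.py <<'E'
from h import *
s=monitor.read_state(); R=Ro.from_quat(s["ee_rot"]).as_matrix()
print("t",round(s["time"],2),np.round(s["tool_pos"],4),"yaw",np.degrees(np.arctan2(R[1,0],R[0,0])).round(2),"F",np.round(s["contact_force"],1),"M",np.round(s["moment"],2),"q7",round(s["joint_pos"][6],3))
print("to lock, tool axes mm",(R.T@(np.array([.6146,.1272,.129])-s["tool_pos"])*1e3).round(1))
E
python3 st.py
```

```text
t 8.67 [0.615  0.1285 0.1674] yaw -161.65 F [-0.2 -0.3 -0.5] M [ 0.12 -0.14 -0.04] q7 1.165
to lock, tool axes mm [ 0.9 -1.1 38.4]
```

```bash
cat > rel.py <<'E'
from h import *
im=eyes.snapshot("wrist"); cv2.imwrite("pics/w4.png",im); s=monitor.read_state(); print(s["tool_pos"])
hsv=cv2.cvtColor(im,cv2.COLOR_BGR2HSV); x0,y0=235,180; r=hsv[y0:280,x0:325]
m=((r[...,1]<70)&(r[...,2]>45)).astype(np.uint8)
n,l,st,ce=cv2.connectedComponentsWithStats(m); print(st[1:][st[1:,4]>30]+[x0,y0,0,0,0])
cv2.imwrite("pics/cr5.png",cv2.resize(im[y0:280,x0:325],(720,800*100//100*0+600),interpolation=cv2.INTER_CUBIC))
E
python3 rel.py
```

```text
[0.61501797 0.12840307 0.16733548]
[[ 249  200   60   43 1367]
 [ 275  225    8    9   61]]
```

View pics/cr5.png

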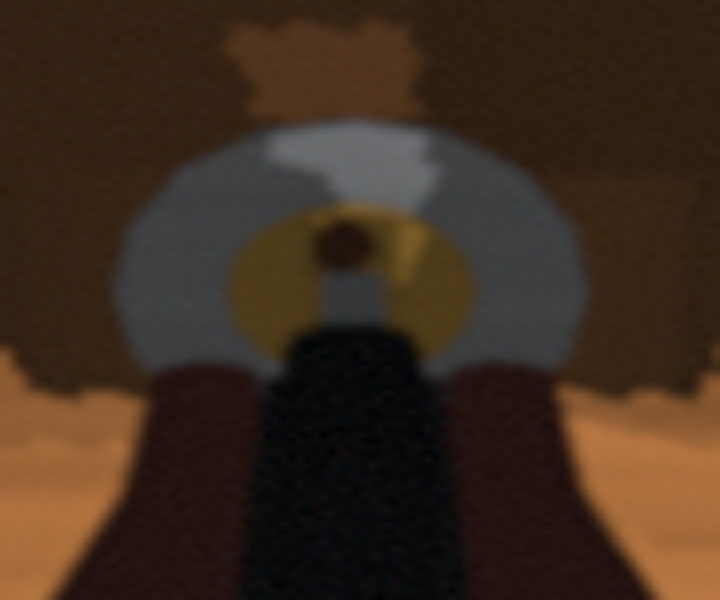

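The blade's columns centre on the ring (both at crop x≈351), so tool y is aligned. Next I compute tool x from the ring's far edge, the keyhole's end and the blade's tip.

```bash
python3 - <<'E'
from h import *
p=eyes.camera_params("wrist"); T=p["T_tool_cam"];K=p["camera_matrix"]
def at(u,v,z):
    d=T[:3,:3]@np.linalg.inv(K)@[u,v,1]; c=T[:3,3]; return ((c+d*(z-c[2])/d[2])*1e3).round(2)
for zt in(.1673,.1680): print(zt,"ring far",at(278.5,200.0,zt-.103)-[21,0,0],"plug far(under ring edge)",at(278.5,213.8,zt-.103)-[11,0,0],"keyhole",at(278.5,216.7,zt-.102)-[9,0,0])
print("blade tip",at(278.5,224.4,.056)-[7.25,0,0],at(278.5,224.4,.054)-[8,0,0])
E
python3 st.py
```

```text
0.1673 ring far [ 0.97 -1.04 64.3 ] plug far(under ring edge) [ 1.09 -1.05 64.3 ] keyhole [ 0.66 -1.06 65.3 ]
0.168 ring far [ 0.79 -1.04 65.  ] plug far(under ring edge) [ 0.87 -1.05 65.  ] keyhole [ 0.43 -1.06 66.  ]
blade tip [-1.00e-02 -1.04e+00  5.60e+01] [-0.06 -1.04 54.  ]
t 8.72 [0.615  0.1284 0.1673] yaw -161.65 F [ 0.3  0.6 -0.7] M [ 0.08 -0.12  0.04] q7 1.165
to lock, tool axes mm [ 0.9 -1.  38.3]
```

The key has to go 0.9 mm along +x; y and yaw are aligned. I descend in small steps and watch the force.

{"fn": "jog_arm", "kwargs": {
  "steps": [
    [[0.0036,0,0.016,0,0,0],[0,0,0.016,0,0,0],[0,0,0.012,0,0,0],[0,0,0.008,0,0,0],[0,0,0,0,0,0]]
  ]
}}

```text
time: 9.13
tool_pos: [0.6131, 0.1275, 0.1522]
ee_rot: [-0.16, 0.987, -0.0, -0.0]
contact_force: [-0.2, -0.2, 0.1]
gripper_width: 0.11
grip_force: 45.0
```

{"fn": "jog_arm", "kwargs": {
  "steps": [
    [[0,0,0.008,0,0,0],[0,0,0,0,0,0],[0,0,0,0,0,0]]
  ]
}}

```text
time: 9.38
tool_pos: [0.6134, 0.1278, 0.1508]
ee_rot: [-0.16, 0.987, 0.0, -0.0]
contact_force: [-0.0, 0.9, -1.1]
gripper_width: 0.11
grip_force: 45.0
```

The tip is at about 0.095, already inside the keyhole. Continuing to the first disc.

{"fn": "jog_arm", "kwargs": {
  "steps": [
    [[0,0,0.008,0,0,0],[0,0,0,0,0,0],[0,0,0,0,0,0]]
  ]
}}

```text
time: 9.63
tool_pos: [0.6134, 0.1277, 0.1487]
ee_rot: [-0.16, 0.987, -0.0, -0.0]
contact_force: [-0.1, -0.6, -0.6]
gripper_width: 0.111
grip_force: 45.0
```

{"fn": "jog_arm", "kwargs": {
  "steps": [
    [[0,0,0.008,0,0,0],[0,0,0,0,0,0],[0,0,0,0,0,0]]
  ]
}}

```text
time: 9.88
tool_pos: [0.6138, 0.1279, 0.1476]
ee_rot: [-0.16, 0.987, -0.0, 0.0]
contact_force: [-2.2, -0.5, 5.2]
gripper_width: 0.111
grip_force: 45.0
```

{"fn": "jog_arm", "kwargs": {
  "steps": [
    [[0,0,0.008,0,0,0],[0,0,0,0,0,0],[0,0,0,0,0,0]]
  ]
}}

```text
time: 10.13
tool_pos: [0.614, 0.1281, 0.1467]
ee_rot: [-0.16, 0.987, -0.0, 0.001]
contact_force: [-3.4, -1.9, 13.3]
gripper_width: 0.112
grip_force: 45.0
```

It stopped at about 0.5 mm into the first disc, as expected. I'll ease the push to about 7 N and twist anticlockwise.

{"fn": "jog_arm", "kwargs": {
  "steps": [
    [[0.001,0,-0.003,0,0,-0.02],[0,0,0,0,0,-0.02],[0,0,0,0,0,-0.02],[0,0,0,0,0,-0.02],[0,0,0,0,0,-0.02],[0,0,0,0,0,-0.02],[0,0,0,0,0,0]]
  ]
}}

```text
time: 10.72
tool_pos: [0.6137, 0.1277, 0.1459]
ee_rot: [-0.343, 0.939, 0.0, 0.001]
contact_force: [1.2, -0.3, 1.7]
gripper_width: 0.111
grip_force: 45.0
```

{"fn": "jog_arm", "kwargs": {
  "steps": [
    [[0,0,0,0,0,-0.02],[0,0,0,0,0,-0.02],[0,0,0,0,0,0]]
  ]
}}

```text
time: 10.97
tool_pos: [0.6137, 0.1277, 0.1458]
ee_rot: [-0.4, 0.916, -0.0, 0.001]
contact_force: [1.7, -0.6, 1.5]
gripper_width: 0.11
grip_force: 45.0
```

```bash
python3 st.py
```

```text
t 10.97 [0.6137 0.1277 0.1458] yaw -132.8 F [ 1.7 -0.6  1.5] M [ 0.03 -0.47 -0.03] q7 1.593
to lock, tool axes mm [-0.2 -1.  16.8]
```

The force dropped, so it is going through. I push down in 1.5–2 mm steps.

{"fn": "jog_arm", "kwargs": {
  "steps": [
    [[0,0,0.006,0,0,0],[0,0,0,0,0,0],[0,0,0,0,0,0]]
  ]
}}

```text
time: 11.22
tool_pos: [0.6135, 0.1275, 0.1441]
ee_rot: [-0.399, 0.917, -0.0, 0.0]
contact_force: [1.1, -0.3, 1.0]
gripper_width: 0.114
grip_force: 45.0
```

{"fn": "jog_arm", "kwargs": {
  "steps": [
    [[0,0,0.006,0,0,0],[0,0,0,0,0,0],[0,0,0,0,0,0]]
  ]
}}

```text
time: 11.47
tool_pos: [0.6134, 0.1274, 0.1425]
ee_rot: [-0.4, 0.917, -0.0, 0.0]
contact_force: [2.2, -0.3, 1.4]
gripper_width: 0.116
grip_force: 45.0
```

```bash
python3 st.py
```

```text
t 11.47 [0.6134 0.1274 0.1425] yaw -132.87 F [ 2.2 -0.3  1.4] M [-0.13 -0.66 -0.09] q7 1.589
to lock, tool axes mm [-0.7 -1.1 13.5]
```

{"fn": "jog_arm", "kwargs": {
  "steps": [
    [[0,0,0.008,0,0,0],[0,0,0,0,0,0],[0,0,0,0,0,0]]
  ]
}}

```text
time: 11.72
tool_pos: [0.6132, 0.1273, 0.1403]
ee_rot: [-0.4, 0.917, -0.0, -0.0]
contact_force: [2.8, -1.0, -0.1]
gripper_width: 0.11
grip_force: 45.0
```

{"fn": "jog_arm", "kwargs": {
  "steps": [
    [[0,0,0.006,0,0,0],[0,0,0,0,0,0],[0,0,0,0,0,0]]
  ]
}}

```text
time: 11.97
tool_pos: [0.6134, 0.1275, 0.1399]
ee_rot: [-0.4, 0.917, -0.0, 0.0]
contact_force: [0.3, -2.9, 9.0]
gripper_width: 0.112
grip_force: 45.0
```

{"fn": "jog_arm", "kwargs": {
  "steps": [
    [[0,0,0.004,0,0,0],[0,0,0,0,0,0],[0,0,0,0,0,0]]
  ]
}}

```text
time: 12.22
tool_pos: [0.6134, 0.1275, 0.1397]
ee_rot: [-0.4, 0.917, -0.001, 0.0]
contact_force: [-1.7, -3.3, 14.9]
gripper_width: 0.114
grip_force: 45.0
```

On the second disc now (tip at 0.084). Easing the push and twisting clockwise.

{"fn": "jog_arm", "kwargs": {
  "steps": [
    [[0,0,-0.004,0,0,0.027],[0,0,0,0,0,0.027],[0,0,0,0,0,0.027],[0,0,0,0,0,0.027],[0,0,0,0,0,0.027],[0,0,0,0,0,0.027],[0,0,0,0,0,0.027],[0,0,0,0,0,0.027],[0,0,0,0,0,0.027],[0,0,0,0,0,0]]
  ]
}}

```text
time: 13.05
tool_pos: [0.6132, 0.128, 0.1397]
ee_rot: [-0.028, 1.0, -0.0, 0.0]
contact_force: [0.9, -1.8, 4.6]
gripper_width: 0.114
grip_force: 45.0
```

{"fn": "jog_arm", "kwargs": {
  "steps": [
    [[0,0,0,0,0,0.02],[0,0,0,0,0,0.02],[0,0,0,0,0,0]]
  ]
}}

```text
time: 13.3
tool_pos: [0.6132, 0.1281, 0.1396]
ee_rot: [0.033, 0.999, 0.0, 0.0]
contact_force: [0.3, -1.3, 5.7]
gripper_width: 0.108
grip_force: 45.0
```

```bash
python3 st.py
```

```text
t 13.3 [0.6132 0.1281 0.1396] yaw 176.19 F [ 0.3 -1.3  5.7] M [-0.14 -0.28  0.05] q7 0.805
to lock, tool axes mm [-1.4 -0.8 10.6]
```

{"fn": "jog_arm", "kwargs": {
  "steps": [
    [[0,0,0,0,0,0.02],[0,0,0,0,0,0.02],[0,0,0,0,0,0]]
  ]
}}

```text
time: 13.55
tool_pos: [0.6132, 0.1282, 0.1395]
ee_rot: [0.096, 0.995, 0.0, 0.0]
contact_force: [0.4, -0.3, 5.0]
gripper_width: 0.11
grip_force: 45.0
```

{"fn": "jog_arm", "kwargs": {
  "steps": [
    [[0,0,0,0,0,0.02],[0,0,0,0,0,0.01],[0,0,0,0,0,0]]
  ]
}}

```text
time: 13.8
tool_pos: [0.6132, 0.1283, 0.1395]
ee_rot: [0.142, 0.99, 0.0, 0.0]
contact_force: [0.3, 0.5, 5.4]
gripper_width: 0.108
grip_force: 45.0
```

```bash
python3 st.py
```

```text
t 13.8 [0.6132 0.1283 0.1395] yaw 163.7 F [0.3 0.5 5.4] M [-0.1  -0.28  0.11] q7 0.614
to lock, tool axes mm [-1.6 -0.6 10.5]
```

{"fn": "jog_arm", "kwargs": {
  "steps": [
    [[0,0,0.002,0,0,0],[0,0,0,0,0,0],[0,0,0,0,0,0]]
  ]
}}

```text
time: 14.05
tool_pos: [0.6133, 0.1282, 0.1391]
ee_rot: [0.141, 0.99, 0.0, 0.0]
contact_force: [-1.3, -0.8, 7.1]
gripper_width: 0.112
grip_force: 45.0
```

{"fn": "jog_arm", "kwargs": {
  "steps": [
    [[0,0,0,0,0,0.02],[0,0,0,0,0,0.02],[0,0,0,0,0,0]]
  ]
}}

```text
time: 14.3
tool_pos: [0.6132, 0.1283, 0.1391]
ee_rot: [0.204, 0.979, 0.0, 0.0]
contact_force: [-0.0, -1.4, 6.0]
gripper_width: 0.106
grip_force: 45.0
```

```bash
python3 st.py
```

```text
t 14.3 [0.6132 0.1283 0.1391] yaw 156.4 F [-0.  -1.4  6. ] M [-0.02 -0.23  0.11] q7 0.502
to lock, tool axes mm [-1.7 -0.5 10.1]
```

{"fn": "jog_arm", "kwargs": {
  "steps": [
    [[0,0,0.003,0,0,0],[0,0,0,0,0,0],[0,0,0,0,0,0],[0,0,0,0,0,0]]
  ]
}}

```text
time: 14.63
tool_pos: [0.6133, 0.1283, 0.1385]
ee_rot: [0.203, 0.979, 0.0, 0.0]
contact_force: [0.5, -0.0, 7.4]
gripper_width: 0.114
grip_force: 45.0
```

{"fn": "jog_arm", "kwargs": {
  "steps": [
    [[0,0,0,0,0,-0.02],[0,0,0,0,0,-0.02],[0,0,0,0,0,-0.02],[0,0,0,0,0,0]]
  ]
}}

```text
time: 14.97
tool_pos: [0.6129, 0.1282, 0.1376]
ee_rot: [0.108, 0.994, 0.0, -0.0]
contact_force: [0.9, 0.9, 2.3]
gripper_width: 0.113
grip_force: 45.0
```

```bash
python3 st.py
```

```text
t 14.97 [0.6129 0.1282 0.1376] yaw 167.55 F [0.9 0.9 2.3] M [ 0.14 -0.37  0.03] q7 0.672
to lock, tool axes mm [-1.9 -0.6  8.6]
```

It dropped on the way back, at about −0.54 rad. Pushing down.

{"fn": "jog_arm", "kwargs": {
  "steps": [
    [[0,0,0.006,0,0,0],[0,0,0,0,0,0],[0,0,0,0,0,0]]
  ]
}}

```text
time: 15.22
tool_pos: [0.6129, 0.1282, 0.1361]
ee_rot: [0.111, 0.994, 0.0, -0.0]
contact_force: [1.2, 2.1, 0.7]
gripper_width: 0.111
grip_force: 45.0
```

{"fn": "jog_arm", "kwargs": {
  "steps": [
    [[0,0,0.006,0,0,0],[0,0,0,0,0,0],[0,0,0,0,0,0]]
  ]
}}

```text
time: 15.47
tool_pos: [0.613, 0.1281, 0.1346]
ee_rot: [0.111, 0.994, 0.0, -0.0]
contact_force: [0.6, 3.3, -0.1]
gripper_width: 0.117
grip_force: 45.0
```

{"fn": "jog_arm", "kwargs": {
  "steps": [
    [[0,0,0.006,0,0,0],[0,0,0,0,0,0],[0,0,0,0,0,0]]
  ]
}}

```text
time: 15.72
tool_pos: [0.6131, 0.1281, 0.1332]
ee_rot: [0.111, 0.994, 0.0, -0.0]
contact_force: [-0.1, 2.8, 0.7]
gripper_width: 0.112
grip_force: 45.0
```

Both discs are passed. I push to the shoulder (TCP z about 0.129).

{"fn": "jog_arm", "kwargs": {
  "steps": [
    [[0,0,0.008,0,0,0],[0,0,0.006,0,0,0],[0,0,0,0,0,0],[0,0,0,0,0,0]]
  ]
}}

```text
time: 16.05
tool_pos: [0.6132, 0.128, 0.1296]
ee_rot: [0.111, 0.994, 0.0, 0.0]
contact_force: [1.5, 4.5, 0.6]
gripper_width: 0.113
grip_force: 45.0
```

{"fn": "jog_arm", "kwargs": {
  "steps": [
    [[0,0,0.006,0,0,0],[0,0,0,0,0,0],[0,0,0,0,0,0]]
  ]
}}

```text
time: 16.3
tool_pos: [0.6133, 0.128, 0.1291]
ee_rot: [0.111, 0.994, 0.0, 0.0]
contact_force: [-1.3, 4.2, 7.4]
gripper_width: 0.113
grip_force: 45.0
```

```bash
python3 st.py
```

```text
t 16.3 [0.6133 0.128  0.1291] yaw 167.24 F [-1.3  4.2  7.4] M [0.9  0.16 0.04] q7 0.661
to lock, tool axes mm [-1.5 -0.5  0.1]
```

Home at 7.4 N. I relax the side load and turn clockwise.

{"fn": "jog_arm", "kwargs": {
  "steps": [
    [[0,0.002,0,0,0,0.02],[0,0,0,0,0,0.03],[0,0,0,0,0,0.03],[0,0,0,0,0,0.03],[0,0,0,0,0,0.03],[0,0,0,0,0,0.03],[0,0,0,0,0,0.03],[0,0,0,0,0,0.03],[0,0,0,0,0,0.03],[0,0,0,0,0,0.03]]
  ]
}}

```text
time: 17.13
tool_pos: [0.6138, 0.1287, 0.1291]
ee_rot: [0.539, 0.843, 0.001, 0.001]
contact_force: [0.1, 4.7, 5.2]
gripper_width: 0.109
grip_force: 45.0
```

```bash
python3 st.py
```

```text
t 17.13 [0.6138 0.1287 0.1291] yaw 114.81 F [0.1 4.7 5.2] M [ 0.94 -0.25  0.32] q7 -0.139
to lock, tool axes mm [-1.7  0.1  0.1]
```

{"fn": "jog_arm", "kwargs": {
  "steps": [
    [[0.0016,0,0.001,0,0,0.02],[0,0,0,0,0,0.02],[0,0,0,0,0,0.02],[0,0,0,0,0,0.02],[0,0,0,0,0,0.02],[0,0,0,0,0,0],[0,0,0,0,0,0]]
  ]
}}

```text
time: 17.72
tool_pos: [0.614, 0.1288, 0.1291]
ee_rot: [0.662, 0.749, 0.001, 0.001]
contact_force: [1.2, 2.8, 5.6]
gripper_width: 0.111
grip_force: 45.0
```

```bash
python3 st.py
```

```text
t 17.72 [0.614  0.1288 0.1291] yaw 97.03 F [1.2 2.8 5.6] M [ 0.75 -0.33  0.25] q7 -0.411
to lock, tool axes mm [-1.7  0.4  0.1]
```

{"fn": "jog_arm", "kwargs": {
  "steps": [
    [[0,0,0,0,0,0.014],[0,0,0,0,0,0.014],[0,0,0,0,0,0],[0,0,0,0,0,0]]
  ]
}}

```text
time: 18.05
tool_pos: [0.6141, 0.1287, 0.1291]
ee_rot: [0.695, 0.719, 0.001, 0.001]
contact_force: [0.8, 3.8, 5.5]
gripper_width: 0.112
grip_force: 45.0
```

```bash
python3 st.py
```

```text
t 18.05 [0.6141 0.1287 0.1291] yaw 92.02 F [0.8 3.8 5.5] M [ 0.73 -0.42  0.34] q7 -0.487
to lock, tool axes mm [-1.6  0.5  0.1]
```

{"fn": "jog_arm", "kwargs": {
  "steps": [
    [[0,0,0,0,0,0.014],[0,0,0,0,0,0],[0,0,0,0,0,0],[0,0,0,0,0,0],[0,0,0,0,0,0],[0,0,0,0,0,0]]
  ]
}}

```text
time: 18.55
tool_pos: [0.6141, 0.1287, 0.1291]
ee_rot: [0.71, 0.704, 0.001, 0.001]
contact_force: [1.1, 3.3, 5.9]
gripper_width: 0.11
grip_force: 45.1
```

```bash
python3 st.py
```

```text
t 18.55 [0.6141 0.1287 0.1291] yaw 89.53 F [1.1 3.3 5.9] M [ 0.71 -0.4   0.47] q7 -0.525
to lock, tool axes mm [-1.5  0.5  0.1]
```

The turning moment rises sharply (0.25 → 0.34 → 0.47 N m), so the plug is on its stop beyond 1.4 rad. The key is still home and gripped at 45 N. Handing in.

```bash
python3 -c "
from plant import env
print(env.close_job())"
```

```text
the job is handed in; nothing more can be done
None
```

The job is handed in: the key is fully home in the lock, turned clockwise about a quarter turn to what felt like the plug's stop, and still gripped at 45 N; the judge gave no verdict back.

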